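# Tip the router's carton over onto the scanning mat

### The job

Get the taller of the two standing cartons ready for the document scanner: pushing with the fingertips only, slide it, still upright, to the right distance from the white corner marks on the black mat, then push it near its top so that it tips over and lands flat on a broad face inside the marks. Once it lies, a small nudge to bring it wholly inside is fine, but do not tip it elsewhere and drag it in. Push gently, never squeeze it or pick it up, and leave the smaller carton standing and everything else on the desk where it is.

Things in the scene. Friction and masses are not known exactly. Their poses are not given: they have to be found in the camera images.
- carton: the taller carton, brown cardboard with white printed panels: a closed box 140 mm wide (its x), 50 thick (its y), 200 tall (its z), 0.3 to 0.65 kg, evenly filled. Origin: centre of its underside. It starts upright on the mat left or right of the marks (small_carton on the other side), roughly square to the mat and centred on the marks in x, but farther out in y than where a tip lands it in them
- carton_mid (a point): the centre of the taller carton, 100 mm up from its underside; axes as the carton. Pushed level within about 20 mm of the mat, the carton slides upright (friction 0.5 to 0.7). Pushed high up it tips over its far lower edge and once leaned past 0.25 rad falls by itself; falling free, it comes to lie with that edge some 3 to 10 mm farther on than it stood
- foot_a (a point): middle (across the thickness) of the taller carton's lower edge on its +x side: 70 mm to +x from its origin, at underside height
- foot_b (a point): the same on its -x side
- top_a (a point): middle (across the thickness) of the taller carton's upper edge on its +x side: 70 mm to +x from its origin, 200 mm up
- top_b (a point): the same on its -x side
- marks (a point): centre of the white corner marks, on the mat's upper face; x away from the robot towards the scanner, y along the mat's long side, z up. The four white L-shaped corner marks enclose 180 mm along x by 240 mm along y (lines 4 mm wide, drawn outside that). The fixed black mat, 3 mm thick, 330 by 520 mm, is centred on them; the fixed scanner, its arm folded down (75 mm high), stands along its far edge, 165 mm or more in x from this point
- small_carton: the smaller carton, the same look: 100 mm wide (its x), 45 mm thick (its y), 140 mm tall; origin at the centre of its underside. It stands on the other side of the marks; leave it standing
- adapter: white plug-in power supply 36 x 70 x 30 mm lying on the mat beyond the marks, origin under its centre; leave alone
- pen: white marker pen 130 mm long, 12 mm thick, lying along y on the mat beyond the marks, origin under its centre; leave alone
- saucer: white saucer, 136 mm across, origin under its centre; leave alone
- cup: white cup 80 mm across, 65 mm high, on the saucer, origin under its centre; leave alone
- phone: black phone 76 x 155 x 8 mm lying on the desk, origin under its centre; leave alone
- notebook: closed blue notebook 150 x 210 x 20 mm lying on the desk, origin under its centre; leave alone
- router: black router 150 x 240 x 34 mm with two aerials 190 mm tall on its far side from the mat, origin under its centre; leave alone
There are look-alikes about, which are no part of the job. Leave any yellow look-alike of the carton alone. What is shaped like the small_carton but yellow is not meant.

How it is judged:
By the outcome, as a careful person would: the job done as asked, in the order asked, and still so for the second after the job is handed in, with the robot touching nothing.
It also fails if it takes over 48 s, if anything falls off the work surface, if the arm or the gripper's body presses on something with over 40 N, if the wrist force passes 120 N, or if a joint passes its speed limit or range.

### The arm

A 6-joint arm with a two-finger parallel gripper is mounted at the origin on the work surface. World frame = base frame: x ahead of the robot, y to its left, z up, the work surface at z = 0. Lengths are in mm, angles in rad, forces in N, time in s.
With the tool pointing down it reaches from about 275 to 725 mm from the base axis. Payload 15.9 kg.
Tool frame: the origin (TCP) lies on the mounting face of the last link; the fingertips stand 173 mm ahead of it and the grasp point (between the pads) lies 155 mm ahead of it; z points along the fingers, y is the line along which they close (so a half turn about z gives the same grasp; the last joint's range is limited). The gripper opens to 85 mm and grips with 20 to 120 N. Pads are 22 mm wide; open, the fingers measure 114 mm over their backs; the gripper's body (76 mm by 85 mm) begins 54 mm behind the grasp point. The pads swing forward as they close: fully open they stand 13 mm farther back than shut.
Start: joints at [1.118, 0.213, -0.034, 1.323, 0, 1.571], TCP at [218.735, 449.601, 404.706] pointing down, gripper open.
Joint ranges: [-2.98, 2.98], [-0.74, 1.72], [-1.14, 1.35], [-2.1, 2.04], [-1.57, 1.44], [-3.14, 3.14]. Speed limits (rad/s): [1.89, 1.89, 2.39, 2.57, 3.14, 3.14].

### API

Orientations are given as a unit quaternion [x, y, z, w].
In Python, from cell import bot gives the robot as it stands.
- The arm moves only by the tool drive_tool, never from a script. Its argument "increments" is a list of rows, each an object with "jaw": the gripper's target within -1 to 1 (fully open at 1, half-way at 0, shut at -1); "linear": the shift along the tool's x, y, z in m, a list of three; "delta_rot": the turn, a rotation vector about the tool's x, y, z in rad, a list of three. In form: [{"jaw": jaw, "linear": [tx, ty, tz], "delta_rot": [ax, ay, az]}, ...]. A call has 1 to 12 rows; each row is the pose to reach, as a shift and turn from the pose commanded when the call began, along the tool's axes at that moment; what a row does not reach only later rows make up. A row lasts 1/10 s, in which the tool goes at most 50 mm and 8.59 degrees, less where a joint would pass 70% of its speed; a pose out of reach is approached as far as the arm can. A call with a gripper value outside its range is refused whole. The fingers move at their own pace and stop on an object; "force" is the grip in N (left out, the last holds). Time passes only in rows, so rows that repeat a pose let the fingers close. It gives the time, the measured TCP pose, the force, the opening and the grip force at its end, in the units of the state.
- bot.get_state(): the state, without advancing time (a new reading comes with each control period).
- bot.grab_frame(name): name is "scene" or "top" or "wrist"; returns a dict with "pixels" (480x640x3 uint8, red, green, blue), "mtx" (3x3 intrinsics, pixels), "extrinsics" (4x4, takes a point from world to camera coordinates). Camera axes: x right, y down, z forward; pixel columns grow to the right and rows downward; lengths in mm; the calibration is good to about 2 mm. A picture is of the moment at which its call begins. There is no depth.
- bot.job_done(): hands the job in; it is judged then, once.
The state is a dict: "time_s": time; "qpos": joint angles; "dq": joint speeds; "joint_efforts": joint torques, N m; "position": TCP position; "orientation": TCP orientation; "contact_force": force on the tool from outside, world axes, zero at the start; "wrist_torque": the same for the moment, N m; "gripper_width": opening from 0.0 (shut) to 1.0 (fully open); "grip_force": force on a finger pad.
Only numpy, scipy, OpenCV 4.12 (cv2) and the standard library are available. Lean on these libraries where they do the work, as an engineer would, in place of code of your own. Each camera call takes 0.05 s, during which the arm holds its last target. There are 200 camera calls.

## Working session

There is one attempt and no reset: what is moved stays moved. The work goes in short steps, Python scripts to look and compute and a tool call to move; the robot and the scene stay as the last step left them, time stands still between calls to the robot, and variables do not carry over. Pictures are saved under pics/ and viewed, at most 10 in all, crops included, and the job is handed in when it is done.

Besides the shell and the picture viewer there is one more tool, called after "Request:" as name([rows], argument=value, ...), one row to a line, values as JSON. drive_tool: Moves the arm, as the interface text tells. Its arguments: {"type":"object","properties":{"increments":{"type":"array"},"force":{"type":"number"}},"required":["increments"]}

```bash
mkdir -p pics; python3 - <<'E'
from cell import bot
import cv2,numpy as np,pickle
d={}
for n in("scene","top"):
    f=bot.grab_frame(n);d[n]=f;cv2.imwrite(f"pics/{n}0.png",f["pixels"][:,:,::-1])
pickle.dump(d,open("f0.pkl","wb"))
s=bot.get_state();print(s["position"],s["orientation"],s["time_s"])
for n in d:
    E=d[n]["extrinsics"];print(n,-E[:3,:3].T@E[:3,3],E[:3,:3].round(2).tolist())
E
```

```text
[218.69207624 449.50295287 404.27141591] [ 2.24472239e-01  9.74480367e-01 -4.63956089e-04 -1.10427592e-04] 0.1
scene [1538.67574356  194.53099526  895.24242105] [[-0.22, 0.98, 0.01], [0.6, 0.15, -0.79], [-0.77, -0.17, -0.61]]
top [ 454.50508825   -8.09051246 1982.8762256 ] [[0.02, -1.0, -0.01], [-1.0, -0.02, -0.06], [0.06, 0.01, -1.0]]
```

View pics/top0.png

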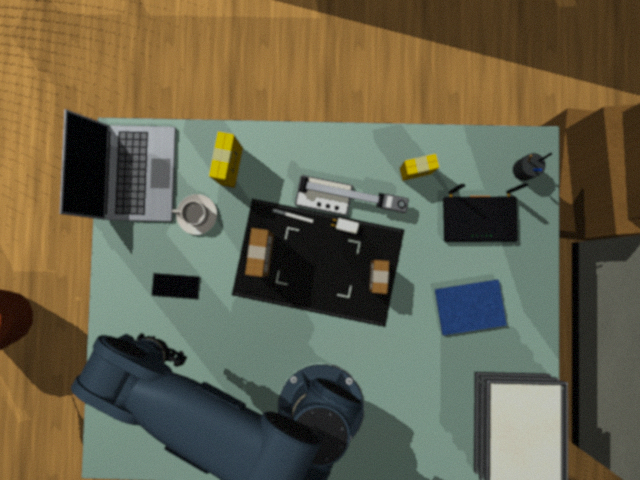

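View pics/scene0.png

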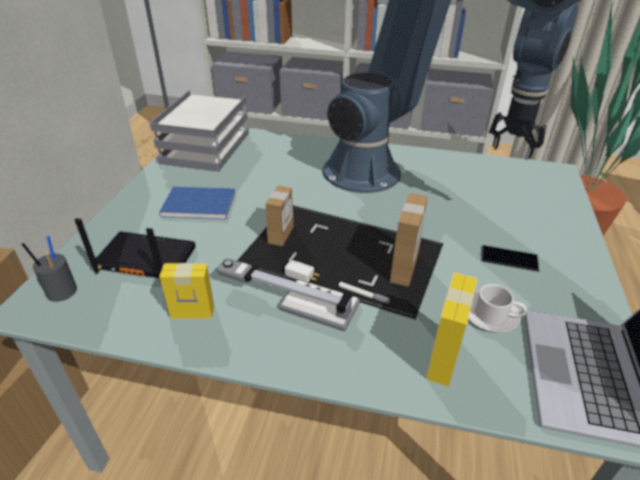

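Top view: the tall carton is at about (258,252), left (+y) of the marks. The small carton is at (379,277), and the marks' corners are near (290,232), (358,243), (281,281), (346,293). I'll enlarge both views next.

```bash
python3 - <<'E'
import cv2,pickle
d=pickle.load(open("f0.pkl","rb"))
def crop(n,x,y,w,h,k,o):
    im=d[n]["pixels"][y:y+h,x:x+w,::-1].copy()
    im=cv2.convertScaleAbs(cv2.resize(im,None,fx=k,fy=k,interpolation=cv2.INTER_CUBIC),alpha=1.5,beta=10)
    for i in range(0,w,10):
        cv2.line(im,(i*k,0),(i*k,6 if i%50 else 14),(0,255,255),1)
        if i%20==0: cv2.putText(im,str(x+i),(i*k,24),0,.4,(0,255,255),1)
    for i in range(0,h,10):
        cv2.line(im,(0,i*k),(6,i*k),(0,255,255),1)
        if i%20==0: cv2.putText(im,str(y+i),(8,i*k+4),0,.4,(0,255,255),1)
    cv2.imwrite(o,im)
crop("top",230,195,180,135,4,"pics/topc.png")
crop("scene",290,180,160,140,4,"pics/scenec.png")
E
```

```text
(no output)
```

View pics/topc.png

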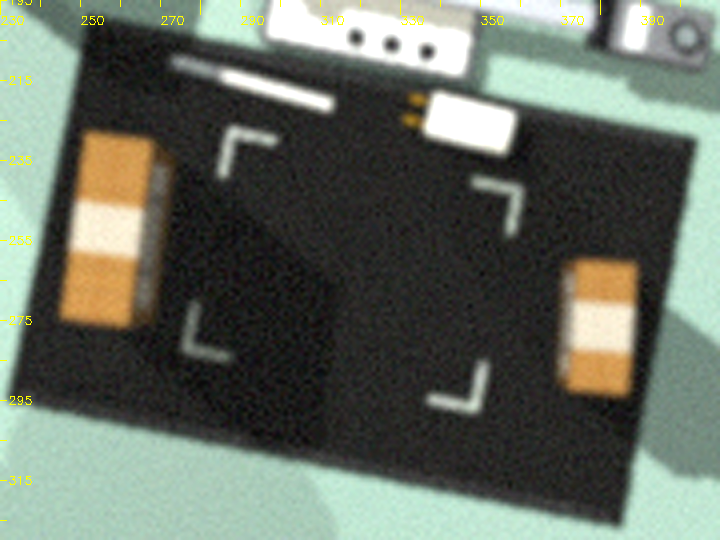

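View pics/scenec.png

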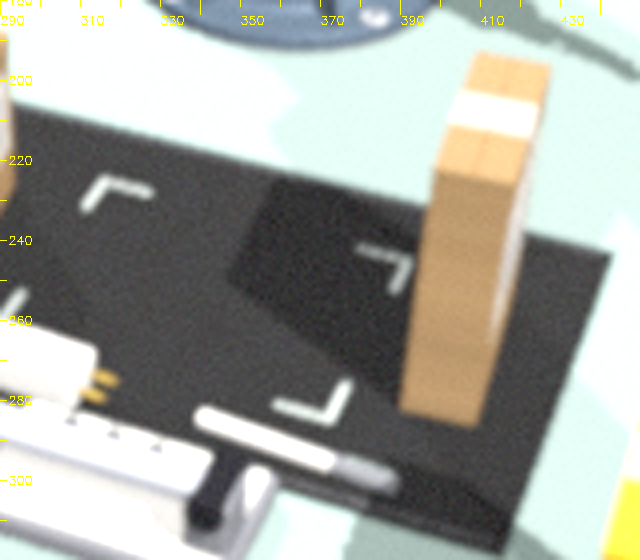

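```bash
cat > h.py <<'E'
import pickle,numpy as np
from scipy.optimize import least_squares
def proj(f,P):
    E=np.asarray(f["extrinsics"]);c=np.asarray(P)@E[:3,:3].T+E[:3,3];u=c@np.asarray(f["mtx"]).T;return u[:,:2]/u[:,2:]
def unc(p,x0,y0,k=4): return (np.array(p)+.5)/k-.5+[x0,y0]
def place(q,L):
    x,y,z,a=q;R=np.array([[np.cos(a),-np.sin(a),0],[np.sin(a),np.cos(a),0],[0,0,1]]);return np.array(L,float)@R.T+[x,y,z]
def fit(obs,q0):
    r=lambda q:np.concatenate([(proj(f,place(q,L))-p).ravel() for f,L,p in obs])
    s=least_squares(r,q0,x_scale=[10,10,10,.1]);return s.x,s.fun.reshape(-1,2)
E
cat > a.py <<'E'
from h import *
d=pickle.load(open("f0.pkl","rb"));T,S=d["top"],d["scene"]
tc=lambda p:unc(p,230,195);sc=lambda p:unc(p,290,180)
def box(w,t,z): return {(i,j):[i*w/2,j*t/2,z] for i in(1,-1) for j in(1,-1)}
b=box(140,50,200);g=box(140,50,0);m=box(188,248,0);mm=box(330,520,0)
q,r=fit([(T,[b[1,1],b[1,-1],b[-1,-1],b[-1,1]],tc([(85,130),(155,137),(132,327),(60,318)])),
 (S,[b[-1,-1],b[-1,1],b[1,1],b[1,-1],g[1,-1],g[1,1]],sc([(473,53),(551,65),(513,182),(433,171),(400,408),(477,427)]))],[450,150,0,-.1])
print("carton",q.round(2),np.abs(r).round(1).tolist())
q,r=fit([(T,[m[1,1],m[1,-1],m[-1,-1],m[-1,1]],tc([(228,127),(523,187),(480,412),(182,352)])),
 (S,[m[-1,-1],m[-1,1],m[1,1]],sc([(103,175),(412,260),(332,425)]))],[450,0,0,-.1])
print("marks",q.round(2),np.abs(r).round(1).tolist())
b=box(100,45,140)
q,r=fit([(T,[b[1,1],b[1,-1],b[-1,-1],b[-1,1]],tc([(573,259),(638,263),(630,397),(565,390)]))],[450,-200,0,-.1])
print("small",q.round(2),np.abs(r).round(1).tolist())
E
python3 a.py
```

```text
carton [ 4.9753e+02  2.0146e+02  6.6000e-01 -1.0000e-01] [[0.6, 0.3], [0.4, 0.5], [0.5, 0.6], [1.0, 0.3], [0.4, 0.4], [0.2, 0.1], [0.5, 0.8], [0.0, 0.5], [0.3, 0.3], [0.5, 0.3]]
marks [ 4.7299e+02  2.0460e+01  6.3000e-01 -1.8000e-01] [[0.5, 0.4], [0.3, 0.2], [0.7, 0.5], [0.6, 0.5], [0.3, 0.9], [0.1, 0.1], [0.1, 1.0]]
small [ 4.3213e+02 -1.6810e+02  6.5730e+01 -5.0000e-02] [[0.6, 0.3], [0.5, 0.2], [0.6, 0.1], [0.5, 0.6]]
```

```bash
cat > t.py <<'E'
import numpy as np,sys
from scipy.spatial.transform import Rotation as Ro
from cell import bot
M=np.array([473,20.5,3.]);A=-.18
ux=np.array([np.cos(A),np.sin(A),0]);uy=np.array([-np.sin(A),np.cos(A),0]);uz=np.array([0,0,1.])
def rel(mx,my,mz,tilt,L=160,dy=0):
    """front fingertip edge (mid between fingers) at marks-frame mx,my,mz; returns tool-frame shift m, rotvec"""
    c,s=np.cos(tilt),np.sin(tilt)
    R=np.c_[c*uy-s*uz,ux,-c*uz-s*uy]
    if dy: R=Ro.from_rotvec([0,0,dy]).as_matrix()@R
    p=M+mx*ux+my*uy+mz*uz-L*R[:,2]+11*R[:,0]
    st=bot.get_state();R0=Ro.from_quat(st["orientation"])
    print("TCP",p.round(1),"shift",(R0.inv().apply(p-st["position"])/1e3).round(4),"rot",(R0.inv()*Ro.from_matrix(R)).as_rotvec().round(3))
def now(L=160):
    st=bot.get_state();R=Ro.from_quat(st["orientation"]).as_matrix()
    e=st["position"]+L*R[:,2]-11*R[:,0]-M
    print("t",st["time_s"],"edge in marks",(e@np.c_[ux,uy,uz]).round(1),"low z",(e+22*R[:,0])[2].round(1),"F",np.round(st["contact_force"],1),"w",st["gripper_width"],"q",np.round(st["qpos"],2))
E
python3 -c "
from t import *
now();rel(-8,265,250,.6)"
```

```text
t 0.1 edge in marks [-316.5  373.4  241.3] low z 241.3 F [ 0.6 -0.7 -0.1] w 1.0047760505394432 q [ 1.12  0.21 -0.03  1.32  0.    1.57]
TCP [530.4 380.5 378.8] shift [-0.3105  0.0743  0.0254] rot [ 0.388 -0.512  1.257]
```

Request:
drive_tool([
  {"jaw": 1,"linear": [-0.31,0.074,0.025],"delta_rot": [0.388,-0.512,1.257]},
  {"jaw": 1,"linear": [-0.31,0.074,0.025],"delta_rot": [0.388,-0.512,1.257]},
  {"jaw": 1,"linear": [-0.31,0.074,0.025],"delta_rot": [0.388,-0.512,1.257]},
  {"jaw": 1,"linear": [-0.31,0.074,0.025],"delta_rot": [0.388,-0.512,1.257]},
  {"jaw": 1,"linear": [-0.31,0.074,0.025],"delta_rot": [0.388,-0.512,1.257]},
  {"jaw": 1,"linear": [-0.31,0.074,0.025],"delta_rot": [0.388,-0.512,1.257]},
  {"jaw": 1,"linear": [-0.31,0.074,0.025],"delta_rot": [0.388,-0.512,1.257]},
  {"jaw": 1,"linear": [-0.31,0.074,0.025],"delta_rot": [0.388,-0.512,1.257]},
  {"jaw": 1,"linear": [-0.31,0.074,0.025],"delta_rot": [0.388,-0.512,1.257]},
  {"jaw": 1,"linear": [-0.31,0.074,0.025],"delta_rot": [0.388,-0.512,1.257]},
  {"jaw": 1,"linear": [-0.31,0.074,0.025],"delta_rot": [0.388,-0.512,1.257]},
  {"jaw": 1,"linear": [-0.31,0.074,0.025],"delta_rot": [0.388,-0.512,1.257]},
])

```text
time_s: 1.3
position: [524.3, 374.7, 374.9]
orientation: [0.733, 0.614, -0.223, 0.189]
contact_force: [-0.4, 0.1, 0.3]
gripper_width: 1.001
grip_force: 0.0
```

```bash
python3 -c "
from t import *
now();rel(-8,265,250,.6);rel(-8,240,50,.6)"
```

```text
t 1.3 edge in marks [-11.9 259.2 245.4] low z 233.1 F [-0.4  0.1  0.3] w 1.0011739482871347 q [ 0.7   0.88  0.87  2.04 -0.37  2.54]
TCP [530.4 380.5 378.8] shift [ 0.0034  0.005  -0.007 ] rot [ 0.006 -0.007  0.002]
TCP [525.9 355.9 178.8] shift [0.0944 0.004  0.1729] rot [ 0.006 -0.007  0.002]
```

Request:
drive_tool([
  {"jaw": 1,"linear": [0.094,0.004,0.173],"delta_rot": [0.006,-0.007,0.002]},
  {"jaw": 1,"linear": [0.094,0.004,0.173],"delta_rot": [0.006,-0.007,0.002]},
  {"jaw": 1,"linear": [0.094,0.004,0.173],"delta_rot": [0.006,-0.007,0.002]},
  {"jaw": 1,"linear": [0.094,0.004,0.173],"delta_rot": [0.006,-0.007,0.002]},
  {"jaw": 1,"linear": [0.094,0.004,0.173],"delta_rot": [0.006,-0.007,0.002]},
  {"jaw": 1,"linear": [0.094,0.004,0.173],"delta_rot": [0.006,-0.007,0.002]},
  {"jaw": 1,"linear": [0.094,0.004,0.173],"delta_rot": [0.006,-0.007,0.002]},
])

```text
time_s: 2.0
position: [526.9, 356.4, 182.1]
orientation: [0.735, 0.612, -0.224, 0.19]
contact_force: [-0.3, 0.5, -0.6]
gripper_width: 0.999
grip_force: 0.0
```

```bash
python3 -c "
from t import *
import cv2
now();rel(-8,225,25,.6)
f=bot.grab_frame('scene')['pixels'][140:300,340:540,::-1]
cv2.imwrite('pics/s1.png',cv2.convertScaleAbs(cv2.resize(f,None,fx=3.5,fy=3.5,interpolation=2),alpha=1.8,beta=10))"
```

```text
t 2.0 edge in marks [ -6.7 241.1  52.9] low z 40.6 F [-0.3  0.5 -0.6] w 0.9989958868495468 q [ 0.68  0.89  0.41  1.56 -0.38  2.52]
TCP [523.2 341.1 153.8] shift [ 0.0029 -0.001   0.0322] rot [ 0.003 -0.003 -0.003]
```

View pics/s1.png

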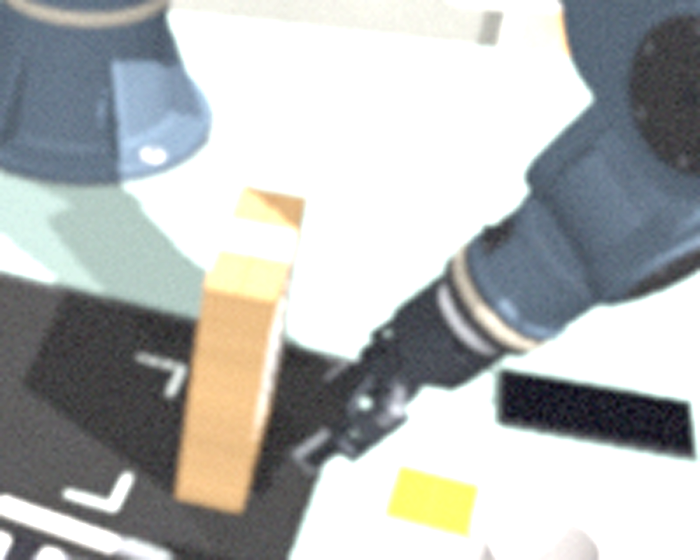

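The carton stands clear, with the gripper tilted on its +y side. The front finger's tip is at about crop (303,463), which is full-image (426.5,272).

```bash
python3 -c "
from t import *
from h import proj
import pickle
S=pickle.load(open('f0.pkl','rb'))['scene']
st=bot.get_state();R=Ro.from_quat(st['orientation']).as_matrix()
for L in(150,160,173):
  P=[st['position']+L*R[:,2]+x*R[:,0]+y*R[:,1] for x in(-11,11) for y in(43,57)]
  print(L,((proj(S,P)-[340,140])*3.5).round(0).tolist())
"
```

```text
150 [[302.0, 442.0], [297.0, 454.0], [323.0, 461.0], [319.0, 473.0]]
160 [[293.0, 448.0], [288.0, 460.0], [314.0, 467.0], [310.0, 479.0]]
173 [[281.0, 457.0], [276.0, 468.0], [302.0, 475.0], [298.0, 487.0]]
```

Request:
drive_tool([
  {"jaw": 1,"linear": [0.0074,-0.001,0.0388],"delta_rot": [0.003,-0.003,-0.003]},
  {"jaw": 1,"linear": [0.0074,-0.001,0.0388],"delta_rot": [0.003,-0.003,-0.003]},
  {"jaw": 1,"linear": [0.0074,-0.001,0.0388],"delta_rot": [0.003,-0.003,-0.003]},
])

```text
time_s: 2.35
position: [522.7, 340.6, 144.4]
orientation: [0.733, 0.612, -0.228, 0.189]
contact_force: [-0.0, 0.5, 0.6]
gripper_width: 1.002
grip_force: 0.0
```

```bash
python3 -c "
from t import *
now();rel(-8,215,17,.6);rel(-6,165,17,.6)"
```

```text
t 2.35 edge in marks [ -8.7 224.1  15.7] low z 3.3 F [-0.   0.5  0.6] w 1.0020235785069231 q [ 0.66  0.9   0.32  1.47 -0.38  2.51]
TCP [521.4 331.3 145.8] shift [-0.0086  0.0004  0.0041] rot [-0.002  0.002  0.   ]
TCP [514.4 281.7 145.8] shift [-0.0498  0.0024  0.0324] rot [-0.002  0.002  0.   ]
```

Request:
drive_tool([
  {"jaw": 1,"linear": [-0.0086,0.0004,0.0041],"delta_rot": [0,0,0]},
  {"jaw": 1,"linear": [-0.012,0.0005,0.0065],"delta_rot": [0,0,0]},
  {"jaw": 1,"linear": [-0.0155,0.0007,0.0089],"delta_rot": [0,0,0]},
  {"jaw": 1,"linear": [-0.019,0.0009,0.0113],"delta_rot": [0,0,0]},
  {"jaw": 1,"linear": [-0.0225,0.001,0.0137],"delta_rot": [0,0,0]},
  {"jaw": 1,"linear": [-0.026,0.0012,0.0161],"delta_rot": [0,0,0]},
  {"jaw": 1,"linear": [-0.0295,0.0014,0.0185],"delta_rot": [0,0,0]},
  {"jaw": 1,"linear": [-0.033,0.0016,0.0209],"delta_rot": [0,0,0]},
  {"jaw": 1,"linear": [-0.0365,0.0018,0.0233],"delta_rot": [0,0,0]},
  {"jaw": 1,"linear": [-0.04,0.002,0.0257],"delta_rot": [0,0,0]},
  {"jaw": 1,"linear": [-0.045,0.0022,0.0291],"delta_rot": [0,0,0]},
  {"jaw": 1,"linear": [-0.0498,0.0024,0.0324],"delta_rot": [0,0,0]},
])

```text
time_s: 3.55
position: [514.1, 281.3, 144.4]
orientation: [0.733, 0.612, -0.228, 0.189]
contact_force: [0.7, 5.6, 3.9]
gripper_width: 1.001
grip_force: 2.6
```

```bash
cat > cr.py <<'E'
import pickle,cv2
from t import bot
def look(name,x,y,w,h,k,o):
    f=bot.grab_frame(name);pickle.dump(f,open(o+".pkl","wb"))
    im=cv2.convertScaleAbs(cv2.resize(f["pixels"][y:y+h,x:x+w,::-1],None,fx=k,fy=k,interpolation=2),alpha=1.6,beta=10);cv2.imwrite(f"pics/{o}.png",im);return im
E
python3 -c "
from t import *
from cr import *
import numpy as np
now();rel(-6,156.5,17,.6)
a=look('top',230,215,100,75,4,'t2');b=look('scene',340,170,100,125,4,'s2')
cv2.imwrite('pics/c2.png',np.hstack([np.pad(a,((0,200),(0,0),(0,0))),b]))"
```

```text
t 3.55 edge in marks [ -6.6 164.3  15.8] low z 3.3 F [0.7 5.6 3.9] w 1.001187729596227 q [ 0.6   0.81  0.14  1.35 -0.41  2.45]
TCP [512.9 273.4 145.8] shift [-0.0074  0.0003  0.0034] rot [-0.002  0.002  0.001]
```

View pics/c2.png

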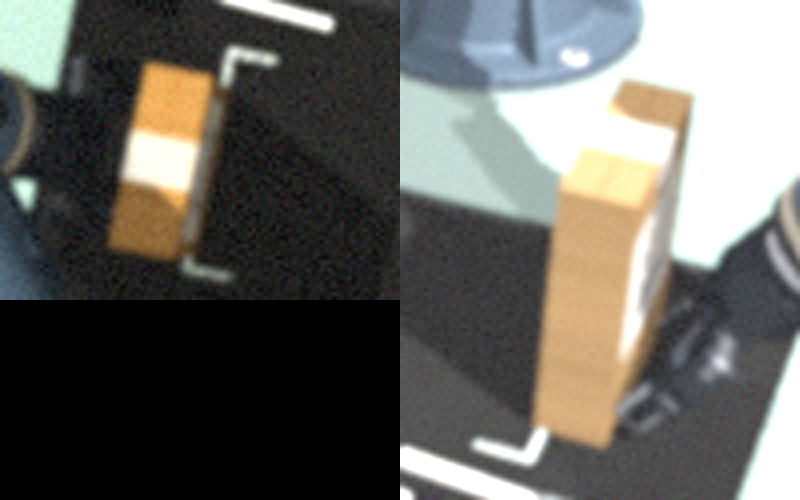

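The carton is upright and square to the marks, with both fingertips against its foot. Top-face corners in the top crop are (145,62), (213,73), (182,261) and (108,247). In the scene half, the foot corners are (134,425) and (210,446).

```bash
cat > fit2.py <<'E'
from h import *
T=pickle.load(open("t2.pkl","rb"));S=pickle.load(open("s2.pkl","rb"))
def box(w,t,z): return {(i,j):[i*w/2,j*t/2,z] for i in(1,-1) for j in(1,-1)}
b=box(140,50,200);g=box(140,50,0)
q,r=fit([(T,[b[1,1],b[1,-1],b[-1,-1],b[-1,1]],unc([(145,62),(213,73),(182,261),(108,247)],230,215)),
 (S,[b[-1,-1],b[-1,1],b[1,1],b[1,-1],g[1,-1],g[1,1]],unc([(222,80),(291,94),(240,211),(162,184),(134,425),(210,446)],340,170))],[450,150,0,-.1])
a=.18;dx,dy=q[:2]-[473,20.5]
print(q.round(2),"marks frame",dx*np.cos(a)-dy*np.sin(a),dx*np.sin(a)+dy*np.cos(a),q[3]+a,np.abs(r).round(1).tolist())
E
python3 fit2.py
```

```text
[ 4.8879e+02  1.6039e+02  5.8000e-01 -1.6000e-01] marks frame -9.505597212839474 140.45803899888455 0.022315923830592055 [[0.6, 0.2], [0.0, 0.5], [0.9, 0.5], [1.2, 0.0], [0.2, 0.8], [0.8, 0.3], [0.1, 1.0], [0.1, 1.2], [0.7, 0.7], [0.5, 0.3]]
```

Request:
drive_tool([
  {"jaw": 1,"linear": [-0.003,0.0015,0.002],"delta_rot": [0,0,0]},
  {"jaw": 1,"linear": [-0.0055,0.003,0.0038],"delta_rot": [0,0,0]},
  {"jaw": 1,"linear": [-0.0074,0.004,0.0051],"delta_rot": [0,0,0]},
  {"jaw": 1,"linear": [-0.0074,0.004,0.0051],"delta_rot": [0,0,0]},
])

```text
time_s: 4.05
position: [516.5, 271.4, 144.1]
orientation: [0.733, 0.612, -0.229, 0.189]
contact_force: [1.3, 1.1, 0.1]
gripper_width: 1.001
grip_force: 0.2
```

```bash
python3 -c "
from t import *
now();rel(-2,190,17,.6);rel(-2,185,182,.6)"
```

```text
t 4.05 edge in marks [ -2.5 154.9  15.5] low z 3.1 F [1.3 1.1 0.1] w 1.0010102927322826 q [ 0.58  0.8   0.12  1.34 -0.42  2.43]
TCP [522.8 305.6 145.8] shift [ 0.0276  0.0001 -0.0211] rot [-0.003  0.003  0.   ]
TCP [522.  300.7 310.8] shift [-0.07   -0.0003 -0.1542] rot [-0.003  0.003  0.   ]
```

Request:
drive_tool([
  {"jaw": 1,"linear": [0.0276,-0.004,-0.0211],"delta_rot": [0,0,0]},
  {"jaw": 1,"linear": [0.0276,-0.004,-0.0211],"delta_rot": [0,0,0]},
  {"jaw": 1,"linear": [-0.07,-0.004,-0.154],"delta_rot": [0,0,0]},
  {"jaw": 1,"linear": [-0.07,-0.004,-0.154],"delta_rot": [0,0,0]},
  {"jaw": 1,"linear": [-0.07,-0.004,-0.154],"delta_rot": [0,0,0]},
  {"jaw": 1,"linear": [-0.07,-0.004,-0.154],"delta_rot": [0,0,0]},
  {"jaw": 1,"linear": [-0.07,-0.004,-0.154],"delta_rot": [0,0,0]},
])

```text
time_s: 4.75
position: [518.6, 301.5, 313.3]
orientation: [0.734, 0.612, -0.227, 0.19]
contact_force: [-0.2, -0.6, -0.8]
gripper_width: 1.0
grip_force: 0.0
```

```bash
python3 -c "
from t import *
from cr import *
import numpy as np
now();rel(-6,165,180,.6);rel(-6,95,180,.6)
a=look('top',230,215,100,75,4,'t2');b=look('scene',340,170,100,125,4,'s2')
cv2.imwrite('pics/c3.png',np.hstack([np.pad(a,((0,200),(0,0),(0,0))),b]))"
```

```text
t 4.75 edge in marks [ -5.4 185.2 184.4] low z 172.0 F [-0.2 -0.6 -0.8] w 1.0004051621604493 q [ 0.62  0.72  0.42  1.73 -0.4   2.47]
TCP [514.4 281.7 308.8] shift [-0.0142 -0.0006  0.0151] rot [ 0.    -0.    -0.001]
TCP [501.9 212.9 308.8] shift [-0.0719 -0.0005  0.0546] rot [ 0.    -0.    -0.001]
```

View pics/c3.png

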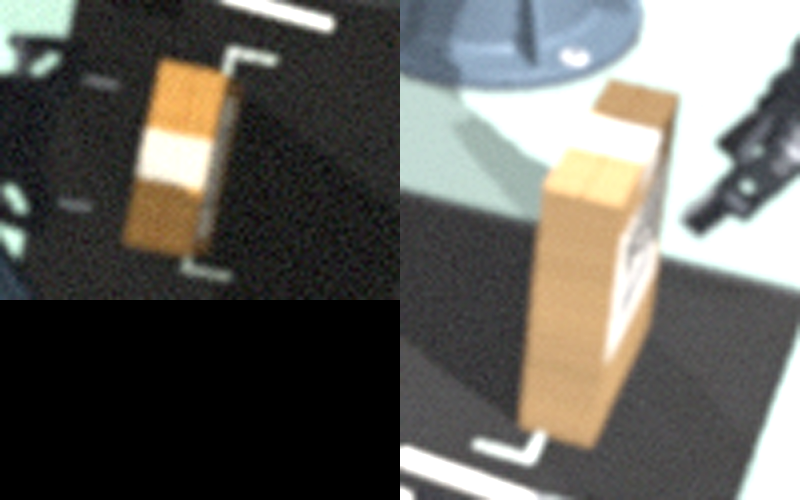

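The carton is upright and the fingers are clear at its top height. Top-face corners are (160,59), (230,72), (198,258) and (122,244). The foot corners in the scene half are (119,428) and (193,447).

```bash
sed -e 's/\[(145,62).*(108,247)\]/[(160,59),(230,72),(198,258),(122,244)]/' -e 's/\[(222,80).*(210,446)\]/[(205,80),(279,95),(226,207),(143,181),(119,428),(193,447)]/' fit2.py > fit3.py; python3 fit3.py
```

```text
[ 4.9100e+02  1.4994e+02  7.2000e-01 -1.6000e-01] marks frame -5.4638876903776925 130.57361063212366 0.019092072295795015 [[0.5, 0.3], [0.7, 0.1], [1.4, 0.4], [1.2, 0.0], [0.2, 0.9], [0.1, 0.7], [0.8, 0.1], [0.3, 1.7], [0.4, 0.2], [0.3, 0.1]]
```

Request:
drive_tool([
  {"jaw": 1,"linear": [-0.0142,0,0.0151],"delta_rot": [0,0,0]},
  {"jaw": 1,"linear": [-0.0192,0,0.0185],"delta_rot": [0,0,0]},
  {"jaw": 1,"linear": [-0.0242,0,0.0219],"delta_rot": [0,0,0]},
  {"jaw": 1,"linear": [-0.0292,0,0.0253],"delta_rot": [0,0,0]},
  {"jaw": 1,"linear": [-0.0342,0,0.0287],"delta_rot": [0,0,0]},
  {"jaw": 1,"linear": [-0.0392,0,0.0321],"delta_rot": [0,0,0]},
  {"jaw": 1,"linear": [-0.0442,0,0.0355],"delta_rot": [0,0,0]},
  {"jaw": 1,"linear": [-0.0492,0,0.0389],"delta_rot": [0,0,0]},
  {"jaw": 1,"linear": [-0.0542,0,0.0423],"delta_rot": [0,0,0]},
  {"jaw": 1,"linear": [-0.0592,0,0.0457],"delta_rot": [0,0,0]},
  {"jaw": 1,"linear": [-0.0642,0,0.0491],"delta_rot": [0,0,0]},
  {"jaw": 1,"linear": [-0.068,0,0.0518],"delta_rot": [0,0,0]},
])

```text
time_s: 6.05
position: [502.7, 217.1, 306.7]
orientation: [0.733, 0.612, -0.229, 0.189]
contact_force: [-0.3, -0.1, 0.0]
gripper_width: 1.004
grip_force: 0.0
```

Request:
drive_tool([
  {"jaw": 1,"linear": [0,0,0],"delta_rot": [0,0,0]},
  {"jaw": 1,"linear": [0,0,0],"delta_rot": [0,0,0]},
  {"jaw": 1,"linear": [0,0,0],"delta_rot": [0,0,0]},
  {"jaw": 1,"linear": [0,0,0],"delta_rot": [0,0,0]},
  {"jaw": 1,"linear": [0,0,0],"delta_rot": [0,0,0]},
  {"jaw": 1,"linear": [0.082,0,-0.057],"delta_rot": [0,0,0]},
  {"jaw": 1,"linear": [0.082,0,-0.057],"delta_rot": [0,0,0]},
  {"jaw": 1,"linear": [0.082,0,-0.057],"delta_rot": [0,0,0]},
  {"jaw": 1,"linear": [0.082,0,-0.057],"delta_rot": [0,0,0]},
])

```text
time_s: 6.95
position: [520.8, 317.0, 306.0]
orientation: [0.733, 0.612, -0.229, 0.189]
contact_force: [-0.0, 0.4, 0.4]
gripper_width: 1.0
grip_force: 0.0
```

```bash
python3 -c "
from t import *
from cr import *
import numpy as np
now()
a=look('top',250,215,120,100,4,'t4');b=look('scene',280,200,80,100,4,'s4')
b=look('scene',280,195,130,110,4,'s4')[:400,:320]
cv2.imwrite('pics/c4.png',np.hstack([a,b]))"
```

```text
t 6.95 edge in marks [ -6.3 200.4 177.5] low z 165.0 F [-0.   0.4  0.4] w 1.000007180013348 q [ 0.64  0.76  0.47  1.75 -0.4   2.48]
```

View pics/c4.png

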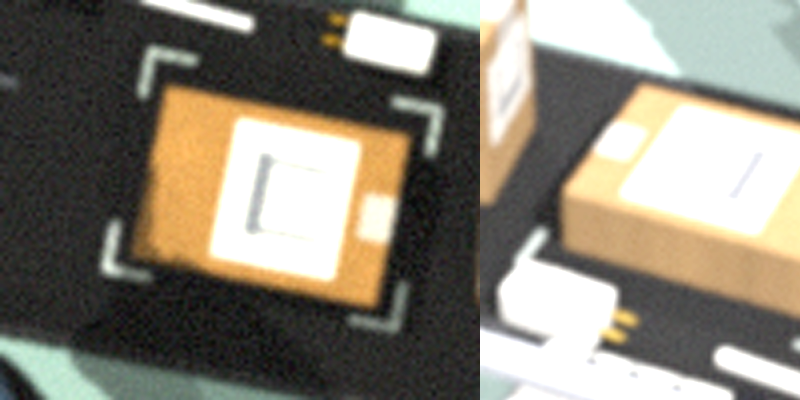

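The carton lies flat on a broad face with all four marks visible around it. Its top-face corners are (168,87), (412,132), (380,307) and (132,262). I'll do a numeric check before handing in.

```bash
python3 - <<'E'
from h import *
T=pickle.load(open("t4.pkl","rb"))
L=[[70,100,53],[70,-100,53],[-70,-100,53],[-70,100,53]];p=unc([(168,87),(412,132),(380,307),(132,262)],250,215)
s=least_squares(lambda v:(proj(T,place([v[0],v[1],0,v[2]],L))-p).ravel(),[473,20,-.18],x_scale=[10,10,.1])
P=place([s.x[0],s.x[1],0,s.x[2]],L)[:,:2]-[473,20.5];a=-.18
print(s.x,np.abs(s.fun).round(1));print(P@np.array([[np.cos(a),-np.sin(a)],[np.sin(a),np.cos(a)]]))
E
```

```text
[ 4.66017522e+02  1.97571163e+01 -1.60757604e-01] [0.1 0.6 0.5 0.6 0.3 0.5 0.9 0.7]
[[  61.32625094   99.34742003]
 [  65.17449257 -100.61555414]
 [ -74.79958935 -103.30932328]
 [ -78.64783098   96.65365089]]
```

```bash
python3 -c "
from cell import bot
print(bot.job_done())"
```

```text
the job is handed in; nothing more can be done
None
```

The taller carton lies flat on a broad face inside the corner marks, at least 11 mm clear on every side by my measurement, and the job is handed in with the arm clear; I saw nothing else on the mat disturbed, but did not re-check the rest of the desk.

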